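# Hang ear defenders on the rail and lock it

## Task

Put both pairs of ear defenders away on the storage rack: push the lock bar by its red grip all the way back to its stop, hang each pair by the pad in the middle of its headband over the steel rail, side by side between the uprights with one cup in front of the rail and one behind, and then pull the lock bar all the way forward to its front stop, so that it lies over both. Leave the slide box, the tape roll and the bottle where they are, and keep the arm clear of the microscope on the left.

Things in the scene. Friction and masses are not known exactly. Their poses are not given: they have to be found in the camera images.
- rack: Fixed rack: grey base plate, round steel rail (20 mm diameter) along its y, axis 105 mm up, free from y = -100 to +100 mm. Origin on the bench below the rail's middle; x to the rack's back (away from the robot), z up. Side rails at y = +-106 mm run from x = -35 to +145 mm, tops 158 mm up, with the lock bar's blocks on them up to 168 mm.
- rail_top (a point): Middle of the rail's top line, 115 mm above the bench; axes as the rack's. Room for two pairs, for instance with their pads 45 mm either side of this point along y; hung, the cups end 25 mm above the bench.
- lock_bar (a joint): Slide of the lock bar along the rack's +x, m: 0 = front stop, locked, bar straight above the rail; 0.105 = back stop, open. Starts at 0 to 0.035, blocking the rail. Friction about 1.5 N; stays where left. The bar is a dark 10 mm rod parallel to the rail, axis 153 mm up; it passes 9 mm above the pads of hung pairs.
- lock_grip (a point): Middle of the top of the red grip in the middle of the lock bar (moves with it), 190 mm above the bench. The grip is a block 24 mm in the rack's x by 30 mm in its y, its sides free from 158 to 190 mm up.
- ears_yellow: Compact rigid yellow ear defenders, 0.16 kg, 148 x 52 x 114 mm, standing on their two cups. Origin midway between the cups at the level of their undersides; x from cup to cup in the plane of the arch, y across the headband, z up; both ends alike. Cups: 37 to 74 mm from the middle in x, 52 mm in y, 58 mm tall. Black band 18 mm wide, with a dark pad at the crown.
- ears_yellow_crown (a point): Centre of the underside of the yellow pair's crown pad, which rests on the rail: 90 mm above the cups' undersides, axes as the body's. The pad is a block 36 mm in x, 24 mm in y, 24 mm up from this point. Grip it from above across its 24 mm, fingertips above its underside, or they land on the rail.
- ears_blue: Compact rigid blue ear defenders, 0.16 kg, 148 x 52 x 114 mm, standing on their two cups. Origin midway between the cups at the level of their undersides; x from cup to cup in the plane of the arch, y across the headband, z up; both ends alike. Cups: 37 to 74 mm from the middle in x, 52 mm in y, 58 mm tall. Black band 18 mm wide, with a dark pad at the crown.
- ears_blue_crown (a point): Centre of the underside of the blue pair's crown pad, which rests on the rail: 90 mm above the cups' undersides, axes as the body's. The pad is a block 36 mm in x, 24 mm in y, 24 mm up from this point. Grip it from above across its 24 mm, fingertips above its underside, or they land on the rail.
- slide_box: Red slide box lying in front of the rack, 35 x 84 x 28 mm, origin at the centre of its underside. A bystander: leave it standing where it is.
- tape_roll: Green roll of tape lying flat in front of the rack, 56 mm across, 19 mm high, origin at the centre of its underside. A bystander: leave it standing where it is.
- oil_bottle: Brown dropper bottle at the left of the rack, 33 mm across, 90 mm tall, origin at the centre of its underside. A bystander: leave it standing where it is.

How it is judged (in metres and radians):
On the way, in this order (a step that is already met when the one before it is completed fails the run):
1. the lock bar is pushed to its back stop (value of joint lock_bar above 0.098 m), for 0.2 s.
2. one pair hangs on the rail by its crown pad, let go (((x of ears_yellow_crown in the frame of rail_top between -0.02 and 0.02 m and y of ears_yellow_crown in the frame of rail_top between -0.088 and 0.088 m and z of ears_yellow_crown in the frame of rail_top between -0.008 and 0.012 m and angle between ears_yellow's own z axis and vertical below 0.35 rad and angle between the x axis of ears_yellow and the x axis of rack, either way round below 0.45 rad and contact force between ears_yellow and rack above 0.2 N and contact force between ears_yellow and the fingers below 0.1 N) or (x of ears_blue_crown in the frame of rail_top between -0.02 and 0.02 m and y of ears_blue_crown in the frame of rail_top between -0.088 and 0.088 m and z of ears_blue_crown in the frame of rail_top between -0.008 and 0.012 m and angle between ears_blue's own z axis and vertical below 0.35 rad and angle between the x axis of ears_blue and the x axis of rack, either way round below 0.45 rad and contact force between ears_blue and rack above 0.2 N and contact force between ears_blue and the fingers below 0.1 N))), for 0.2 s.
3. both pairs hang on the rail, let go (x of ears_yellow_crown in the frame of rail_top between -0.02 and 0.02 m and y of ears_yellow_crown in the frame of rail_top between -0.088 and 0.088 m and z of ears_yellow_crown in the frame of rail_top between -0.008 and 0.012 m and angle between each of ears_yellow, ears_blue's own z axis and vertical below 0.35 rad and angle between the x axis of each of ears_yellow, ears_blue and the x axis of rack, either way round below 0.45 rad and contact force between each of ears_yellow, ears_blue and rack above 0.2 N and contact force between each of ears_yellow, ears_blue and the fingers below 0.1 N and x of ears_blue_crown in the frame of rail_top between -0.02 and 0.02 m and y of ears_blue_crown in the frame of rail_top between -0.088 and 0.088 m and z of ears_blue_crown in the frame of rail_top between -0.008 and 0.012 m), for 0.2 s.
4. the lock bar is pulled to its front stop (value of joint lock_bar below 0.007 m), for 0.2 s.
At the end, for the whole second after the job is handed in: Both pairs hang still and released on the rail by their crown pads (pad underside within 20 mm of the rail line, -8 to +12 mm from its top, tilt under 0.35 rad, arch within 0.45 rad of square to the rail, between the uprights); lock bar within 7 mm of its front stop (all of step 3 and value of joint lock_bar below 0.007 m and linear speed of each of ears_yellow, ears_blue below 0.03 m/s); the robot touches nothing.
It fails at once if the slide box is shifted by more than 30 mm or tipped (distance of slide_box from where it was at the start of the episode above 0.03 m or angle between slide_box's own z axis and vertical above 0.6 rad).
It fails at once if the tape roll is shifted by more than 30 mm or tipped (distance of tape_roll from where it was at the start of the episode above 0.03 m or angle between tape_roll's own z axis and vertical above 0.6 rad).
It fails at once if the bottle is shifted by more than 30 mm or tipped (distance of oil_bottle from where it was at the start of the episode above 0.03 m or angle between oil_bottle's own z axis and vertical above 0.6 rad).
It also fails if it takes over 72 s, if anything falls off the work surface, if the arm or the gripper's body presses on something with over 40 N, if the wrist force passes 120 N, or if a joint passes its speed limit or range.

## Robot

A 6-joint arm with a two-finger parallel gripper is mounted at the origin on a cart in front of the work surface, level with it; the furniture and walls round the work are solid. World frame = base frame: x ahead of the robot, y to its left, z up, the work surface at z = 0. Lengths are in m, angles in degrees, forces in N, time in s.
With the tool pointing down it reaches from about 0.425 to 0.95 m from the base axis. Payload 14.7 kg.
Tool frame: the origin (TCP) lies midway between the tips of the shut fingers; the grasp point (between the pads) lies manip.hold_point_z behind it (manip.hold_point_z is the distance from the TCP to the grasp point, in m); z points along the fingers, y is the line along which they close (so a half turn about z gives the same grasp; the last joint's range is limited). The gripper opens to 85 mm and grips with 20 to 120 N. Pads are 22 mm wide; open, the fingers measure 114 mm over their backs; the gripper's body (76 mm by 85 mm) begins 54 mm behind the grasp point. The pads swing forward as they close: fully open they stand 13 mm farther back than shut.
Start: joints at [67.403, 27.513, 91.461, -0, 61.026, -2.67], TCP at [0.222, 0.611, 0.231] pointing down, gripper open.
Joint ranges: [-157.49, 157.49], [-46.99, 117.5], [13.45, 153.17], [-89.5, 269.5], [5.16, 153.95], [-167.48, 167.48]. Speed limits (degrees/s): [108.29, 108.29, 136.94, 172.46, 172.46, 172.46].

## Interface

Orientations are given as [roll, pitch, yaw] about the fixed x, y, z axes, in that order (R = Rz(yaw) Ry(pitch) Rx(roll)).
In Python, from workcell import manip gives the robot as it stands.
- The arm moves only by the shell command python3 drive.py 'ROWS' [FORCE]. ROWS is rows parted by semicolons, their numbers by spaces, 1 to 20 of them, each of 7 numbers: the opening from 0.0 (shut) to 1.0 (fully open), then dx, dy, dz in m, then a rotation vector rx, ry, rz in degrees; each row shifts and turns the commanded pose from where the row before left it, along the tool's axes as they then stand; what a row does not reach is not made up. A row lasts 1/10 s, in which the tool goes at most 0.05 m and 8.59 degrees, less where a joint would pass 70% of its speed; a pose out of reach is approached as far as the arm can. The fingers move at their own pace and stop on an object; FORCE is the grip in N (left out, the last holds). Time passes only in rows, so rows that do not move let the fingers close. It prints the time, the measured TCP pose, the force, the opening and the grip force at its end.
- manip.get_state(): the state, without advancing time (a new reading comes with each control period).
- manip.snapshot(name): name is "side" or "top"; returns the picture (384x512x3 uint8, blue, green, red); there is no depth.
- manip.calibration(name): a dict with "vertical_fov" (degrees; the focal length in pixels is half the picture's height over the tangent of half this angle, whatever the lens; pixels are square), "cx", "cy" (the principal point, pixels), "pose" (4x4, takes a point from camera to world coordinates). Camera axes: x right, y down, z forward; pixel columns grow to the right and rows downward; lengths in m; the calibration is good to about 2 mm. A picture is of the moment at which its call begins. calibration takes no time and is no camera call.
- manip.close_job(): hands the job in; it is judged then, once.
The state is a dict: "time": time; "joint_positions": joint angles; "joint_vel": joint speeds; "tau": joint torques, N m; "ee_pos": TCP position; "tool_rot": TCP orientation; "contact_force": force on the tool from outside, world axes, zero at the start; "ft_torque": the same for the moment, N m; "grip_width": opening from 0.0 (shut) to 1.0 (fully open); "gripper_force": force on a finger pad.
Only numpy, scipy, OpenCV 4.12 (cv2) and the standard library are available. Lean on these libraries where they do the work, as an engineer would, in place of code of your own. Each camera call takes 0.05 s, during which the arm holds its last target. There are 200 camera calls.

## Working session

There is one attempt and no reset: what is moved stays moved. The work goes in short steps, Python scripts to look and compute and a shell command to move; the robot and the scene stay as the last step left them, time stands still between calls to the robot, and variables do not carry over. Pictures are saved under pics/ and viewed, at most 12 in all, crops included, and the job is handed in when it is done.

```bash
ls; mkdir -p pics; python3 - <<'E'
from workcell import manip
import cv2, numpy as np
for n in("side","top"):
    cv2.imwrite(f"pics/{n}0.png",manip.snapshot(n)); print(n,manip.calibration(n))
print(manip.hold_point_z,manip.get_state())
E
```

```text
drive.py
pics
workcell.py
side {'vertical_fov': 43.37578868759242, 'cx': 249.76793586372062, 'cy': 192.29048885180566, 'pose': array([[-0.88128037,  0.3694998 , -0.29464353,  0.93106054],
       [ 0.47241757,  0.67175135, -0.57058896,  0.71985021],
       [-0.01290531, -0.64204364, -0.76655947,  1.12951416],
       [ 0.        ,  0.        ,  0.        ,  1.        ]])}
top {'vertical_fov': 44.921746449563, 'cx': 253.56190410956992, 'cy': 188.12424350991708, 'pose': array([[-0.01784606, -0.99424309,  0.10565127,  0.40697682],
       [-0.99983062,  0.0182215 ,  0.00258931, -0.03131481],
       [-0.00449953, -0.10558716, -0.99439987,  1.52040148],
       [ 0.        ,  0.        ,  0.        ,  1.        ]])}
0.0187 {'time': 0.1, 'joint_positions': array([ 6.74012305e+01,  2.75451836e+01,  9.14873553e+01, -1.81156050e-03,
        6.10259546e+01, -2.66851958e+00]), 'joint_vel': array([ 0.06827295,  0.02164896, -0.05095891,  0.03742469, -0.00762921,
       -0.07105041]), 'tau': array([ 1.68464216e-03, -9.52249360e+01, -4.31049585e+01, -1.68377101e-04,
        4.98011606e-03,  3.67687824e-05]), 'ee_pos': array([0.22141436, 0.61076897, 0.2307669 ]), 'tool_rot': array([-1.79941496e+02, -1.14110881e-03,  1.60070628e+02]), 'contact_force': array([-0.10506622,  0.52418683,  0.34304547]), 'ft_torque': array([-0.02353546,  0.02236541, -0.04439604]), 'gripper_force': 0.0, 'grip_width': 0.998404425898212}
```

View pics/side0.png

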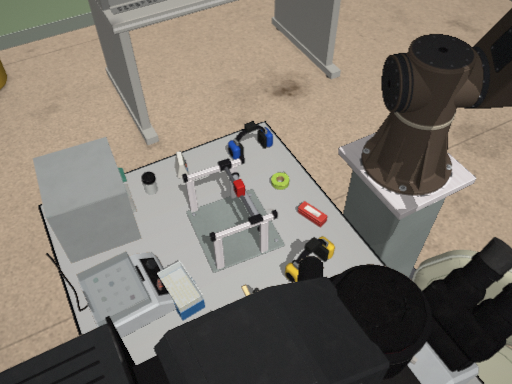

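View pics/top0.png

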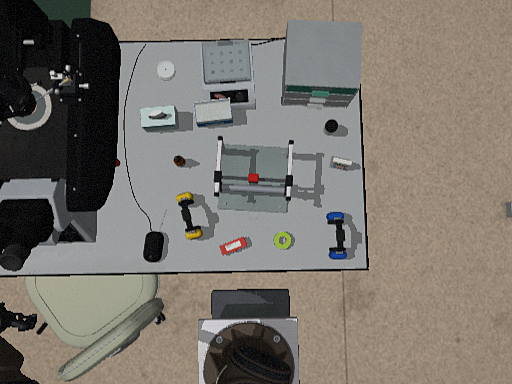

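The side view shows the blue pair at (250,140), the yellow pair at (312,258), the red grip at (239,188), the slide box at (312,213) and the tape at (280,180). The top view shows yellow at (189,216), blue at (337,236), the red grip at (253,178) and the bottle at (180,160). The microscope is at the far left. Next I'll look at enlarged crops.

```bash
python3 - <<'E'
import cv2, numpy as np
s=cv2.imread("pics/side0.png");t=cv2.imread("pics/top0.png")
def c(im,u,v,w,h,W=400,H=300): return cv2.resize(im[v:v+h,u:u+w],(W,H),interpolation=cv2.INTER_CUBIC)
a=np.hstack([c(t,150,180,80,60),c(t,300,200,80,60)])
b=np.hstack([c(s,270,220,80,60),c(s,210,110,80,60)])
cv2.imwrite("pics/crop1.png",np.vstack([a,b]))
cv2.imwrite("pics/crop2.png",np.hstack([c(t,200,125,110,100,400,364),c(s,180,150,110,100,400,364)]))
E
```

```text
(no output)
```

View pics/crop1.png

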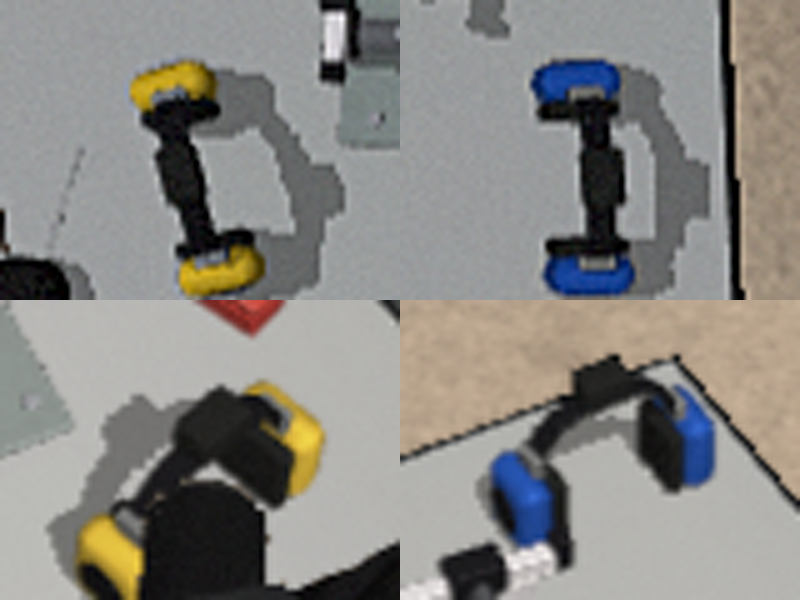

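View pics/crop2.png

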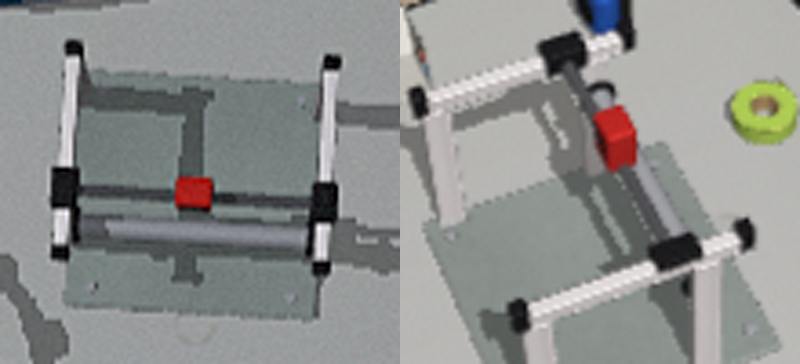

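The crops show both crown pads clearly: top-view px about (187,215) yellow and (340,236) blue. They also show the four black end caps of the rack's side rails and the red grip. Triangulating these now.

```bash
cat > h.py <<'E'
from workcell import manip
import numpy as np, cv2
def ray(n,p):
    c=manip.calibration(n);f=192/np.tan(np.radians(c["vertical_fov"]/2));T=c["pose"]
    d=T[:3,:3]@np.array([(p[0]-c["cx"])/f,(p[1]-c["cy"])/f,1]);return T[:3,3],d/np.linalg.norm(d)
def plane(n,p,z):
    o,d=ray(n,p);return o+d*(z-o[2])/d[2]
def tri(pt,ps):
    A=np.zeros((3,3));b=np.zeros(3);L=[ray("top",pt),ray("side",ps)]
    for o,d in L:
        P=np.eye(3)-np.outer(d,d);A+=P;b+=P@o
    x=np.linalg.solve(A,b);return x,[np.linalg.norm(np.cross(x-o,d)) for o,d in L][0]
def blobs(im,lo,hi,mn=15):
    m=cv2.inRange(cv2.cvtColor(im,cv2.COLOR_BGR2HSV),lo,hi);n,_,s,c=cv2.connectedComponentsWithStats(m)
    return [(c[i].round(1).tolist(),s[i].tolist()) for i in range(1,n) if s[i,4]>=mn]
E
python3 - <<'E'
from h import *
np.set_printoptions(precision=4,suppress=True)
t=cv2.imread("pics/top0.png");s=cv2.imread("pics/side0.png")
for k,lo,hi in(("yel",(18,120,80),(32,255,255)),("blu",(105,120,60),(125,255,255)),("red",(0,150,80),(8,255,255)),("grn",(33,120,80),(50,255,255))):
    print(k,"T",blobs(t,lo,hi,25));print(k,"S",blobs(s,lo,hi,25))
T=lambda x,y:(200+x/3.636-.4,125+y/3.64-.4); S=lambda x,y:(180+x/3.636-.4,150+y/3.64-.4)
for k,a,b in(("L back",(73,48),(120,315)),("L front",(60,253),(346,233)),("R back",(331,62),(18,101)),("R front",(321,268),(227,38)),("L block",(64,187),(275,250)),("R block",(325,202),(162,55))):
    print(k,*tri(T(*a),S(*b)),plane("top",T(*a),.158))
print("grip top",plane("top",T(193,190),.19))
print("Y pad",*tri((186.2,214.8),(312,245)),plane("top",(186.2,214.8),.114))
print("B pad",*tri((340,235.2),(250.2,125.2)),plane("top",(340,235.2),.114))
E
```

```text
yel T [([183.5, 196.0], [176, 192, 16, 10, 89]), ([193.5, 234.3], [186, 229, 16, 10, 96])]
yel S [([2.3, 75.9], [0, 61, 7, 28, 130]), ([328.8, 247.4], [319, 237, 16, 22, 117]), ([292.2, 271.0], [285, 263, 14, 19, 142])]
blu T [([334.5, 215.3], [326, 212, 18, 9, 101]), ([337.1, 255.0], [329, 251, 18, 8, 103])]
blu S [([268.6, 138.2], [264, 128, 9, 19, 102]), ([234.7, 149.7], [229, 141, 12, 18, 139]), ([194.4, 308.7], [182, 300, 23, 20, 117])]
red T [([252.6, 177.5], [248, 174, 10, 8, 77]), ([233.1, 245.6], [220, 237, 27, 18, 135])]
red S [([239.2, 187.3], [233, 179, 12, 18, 139]), ([311.9, 214.9], [298, 202, 29, 24, 236])]
grn T [([282.2, 239.7], [274, 232, 17, 17, 184])]
grn S [([279.8, 180.7], [271, 173, 18, 16, 193])]
L back [0.7038 0.072  0.1538] 0.0020236426835295715 [0.7047 0.0707 0.158 ]
L front [0.5349 0.0845 0.1526] 0.001989055880650008 [0.536  0.0829 0.158 ]
R back [ 0.6879 -0.1399  0.1537] 0.0022823946174938404 [ 0.689  -0.1407  0.158 ]
R front [ 0.5187 -0.1276  0.1473] 0.0025395641605482177 [ 0.52   -0.1282  0.158 ]
L block [0.5882 0.0797 0.1613] 0.0014482507443360094 [0.5899 0.0792 0.158 ]
R block [ 0.5723 -0.132   0.1517] 0.002485743336476785 [ 0.5737 -0.1328  0.158 ]
grip top [ 0.5813 -0.0259  0.19  ]
Y pad [0.4787 0.1812 0.0962] 0.0013610752951048733 [0.4789 0.1778 0.114 ]
B pad [ 0.4075 -0.286   0.1039] 0.001944786501648199 [ 0.4091 -0.2853  0.114 ]
```

```bash
cat >> h.py <<'E'
from scipy.spatial.transform import Rotation as Ro
TH=-4.25; O=np.array([.5565,-.0237,0]); RX=Ro.from_euler("z",TH,degrees=True)
def R2W(p): return O+RX.apply(p)
def W2R(p): return RX.inv().apply(np.asarray(p)-O)
def go(p,yaw):  # tool-axis delta from measured pose to world p, tool down with yaw
    s=manip.get_state();C=Ro.from_euler("xyz",s["tool_rot"],degrees=True);G=Ro.from_euler("xyz",[180,0,yaw],degrees=True)
    print("d tool now",C.inv().apply(p-s["ee_pos"]).round(4),"rot",(C.inv()*G).as_rotvec(degrees=True).round(2),"d in goal axes",G.inv().apply(p-s["ee_pos"]).round(4))
E
python3 - <<'E'
from h import *
np.set_printoptions(precision=4,suppress=True)
T=lambda x,y:(200+x/3.636-.4,125+y/3.64-.4)
for a in((120,228),(193,232),(300,238)): print("rail",W2R(plane("top",T(*a),.115)))
print("grip tri",*tri((252.6,177.5),(239.2,187.3)),W2R(plane("top",T(193,190),.19)))
for k,a,b in(("Y",(183.5,196.0),(193.5,234.3)),("B",(334.5,215.3),(337.1,255.0))):
    A=plane("top",a,.05);B=plane("top",b,.05);d=A-B;print(k,(A+B)/2,np.linalg.norm(d),np.degrees(np.arctan2(d[1],d[0])))
for n in("top","side"):
    c=manip.calibration(n);q=np.linalg.inv(c["pose"])@np.r_[manip.get_state()["ee_pos"],1];f=192/np.tan(np.radians(c["vertical_fov"]/2))
    print(n,q[:2]/q[2]*f+[c["cx"],c["cy"]])
go(R2W([.024,0,.28]),180+TH)
E
```

```text
rail [-0.0008  0.0599  0.115 ]
rail [-0.0007 -0.0013  0.115 ]
rail [-0.0007 -0.091   0.115 ]
grip tri [ 0.58   -0.0244  0.1696] 0.0021754399432410633 [ 0.0249 -0.0004  0.19  ]
Y [0.4812 0.1801 0.05  ] 0.12575131335130565 14.417250642400662
B [ 0.4099 -0.2836  0.05  ] 0.12446318376006005 1.6735760957838406
top [ 21.1192 310.1974]
side [544.1054 313.7256]
d tool now [-0.5544 -0.4758 -0.0488] rot [ -0.06  -0.01 -15.68] d in goal axes [-0.4052 -0.6079 -0.0492]
```

```bash
python3 drive.py '1 0 -0.03 0 0 0 -5; 1 0 -0.03 0 0 0 -5; 1 0 -0.03 0 0 0 -5.75'; python3 -c "
from h import *
go(np.array([.25,.40,.25]),180+TH)"
```

```text
time: 0.4
ee_pos: [0.1977, 0.5231, 0.2308]
tool_rot: [-180.0, -0.0, 176.1]
contact_force: [0.7, 0.1, 0.2]
grip_width: 1.002
gripper_force: 0.0
d tool now [-0.0606 -0.1192 -0.0192] rot [-0.05 -0.02  0.3 ] d in goal axes [-0.0613 -0.1189 -0.0192]
```

```bash
python3 drive.py '1 0 -0.035 -0.005; 1 0 -0.035 -0.005'|tail -1; python3 drive.py '1 -0.02 -0.03 -0.005 0 0 0; 1 -0.02 -0.03 -0.005 0 0 0; 1 -0.02 -0.03 0 0 0 0; 1 -0.02 -0.03 0 0 0 0; 1 -0.025 -0.03 0 0 0 0; 1 -0.025 -0.03 0 0 0 0; 1 -0.025 -0.03 0 0 0 0; 1 -0.025 -0.03 0 0 0 0'; python3 -c "
from h import *
go(R2W([.024,0,.25]),180+TH)"
```

```text
time: 1.2
ee_pos: [0.361, 0.2704, 0.2413]
tool_rot: [-180.0, -0.0, 175.8]
contact_force: [1.7, 0.6, -0.3]
grip_width: 1.002
gripper_force: 0.0
d tool now [-0.2404 -0.2792 -0.0087] rot [-0.   -0.    0.08] d in goal axes [-0.2408 -0.2788 -0.0087]Traceback (most recent call last):
  File "drive.py", line 5, in <module>
    connect(sys.argv[1:4])
    ~~~~~~~^^^^^^^^^^^^^^^
ValueError: each row has 7 numbers
```

```bash
python3 drive.py '0.7 -0.024 -0.028 -0.001 0 0 0; 0.7 -0.024 -0.028 -0.001 0 0 0; 0.7 -0.024 -0.028 -0.001 0 0 0; 0.7 -0.024 -0.028 -0.001 0 0 0; 0.7 -0.024 -0.028 -0.001 0 0 0; 0.7 -0.024 -0.028 -0.001 0 0 0; 0.7 -0.024 -0.028 -0.001 0 0 0; 0.7 -0.024 -0.028 -0.001 0 0 0; 0.7 -0.024 -0.028 -0.001 0 0 0; 0.7 -0.024 -0.028 0 0 0 0; 0.7 0 0 0 0 0 0'; python3 -c "
from h import *
cv2.imwrite('pics/side1.png',manip.snapshot('side')[100:280,140:380].repeat(3,0).repeat(3,1))
go(R2W([.024,0,.165]),180+TH)"
```

```text
time: 2.3
ee_pos: [0.5817, -0.0282, 0.2499]
tool_rot: [-180.0, 0.1, 175.7]
contact_force: [0.2, 1.0, 0.1]
grip_width: 0.698
gripper_force: 0.0
d tool now [-0.0003  0.0011  0.0847] rot [-0.01 -0.03 -0.07] d in goal axes [-0.0002  0.0011  0.0847]
```

View pics/side1.png

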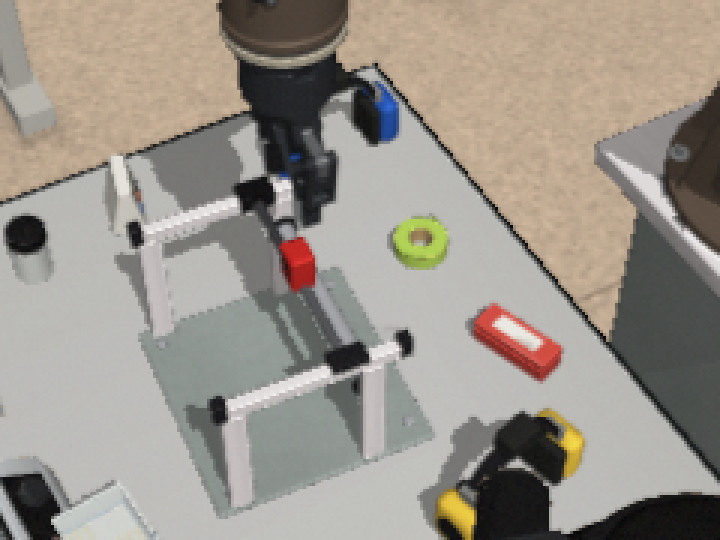

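The gripper hangs above the red grip at (298,265), as expected. Now descend, grasp it and push back.

```bash
python3 drive.py '0.7 0 0 0.03 0 0 0; 0.7 0 0 0.03 0 0 0; 0.7 0 0 0.024 0 0 0; 0 0 0 0 0 0 0; 0 0 0 0 0 0 0; 0 0 0 0 0 0 0; 0 0 0 0 0 0 0' 30; python3 drive.py '0 -0.02 0 0 0 0 0; 0 -0.02 0 0 0 0 0; 0 -0.02 0 0 0 0 0; 0 -0.017 0 0 0 0 0; 0 -0.005 0 0 0 0 0; 0 0 0 0 0 0 0; 0 0 0 0 0 0 0'; python3 -c "
from h import *
print(W2R(manip.get_state()['ee_pos']))"
```

```text
time: 3.05
ee_pos: [0.579, -0.0266, 0.167]
tool_rot: [-179.8, -0.0, 175.9]
contact_force: [-0.3, -21.2, -17.0]
grip_width: 0.348
gripper_force: 35.4
time: 3.75
ee_pos: [0.6599, -0.0329, 0.1669]
tool_rot: [-179.8, -0.1, 175.8]
contact_force: [-5.6, -20.1, -10.9]
grip_width: 0.342
gripper_force: 36.4
[ 0.10377181 -0.00154644  0.16692088]
```

```bash
python3 drive.py '0 -0.004 -0.002 0 0 0 0; 0 -0.002 0 0 0 0 0; 0 0 0 0 0 0 0; 0 0 0 0 0 0 0'; python3 -c "
from h import *
print(W2R(manip.get_state()['ee_pos']))"
```

```text
time: 4.15
ee_pos: [0.6607, -0.0332, 0.1667]
tool_rot: [-180.0, -0.7, 175.8]
contact_force: [-36.8, -4.5, 10.7]
grip_width: 0.346
gripper_force: 39.6
[ 0.10463399 -0.00170979  0.1666868 ]
```

```bash
sed -i 's/-.0237,0/-.0254,0/' h.py; python3 drive.py '0.7 0.004 0 0 0 0 0; 0.7 0 0 0 0 0 0; 0.7 0 0 0 0 0 0; 0.7 0 0 -0.035 0 0 0; 0.7 0 0 -0.035 0 0 0; 0.7 0 0 -0.03 0 0 0; 0.7 0 0 0 0 0 -6; 0.7 0 0 0 0 0 -6; 0.7 0 0 0 0 0 -6.6; 0.7 0 0 0 0 0 0'; python3 -c "
from h import *
go(np.array([.480,.179,.16]),194.4)
for i in range(1): cv2.imwrite('pics/top1.png',manip.snapshot('top')); 
print(blobs(cv2.imread('pics/top1.png'),(0,150,80),(8,255,255)))"
```

```text
time: 5.15
ee_pos: [0.6635, -0.0329, 0.267]
tool_rot: [-180.0, 0.1, -165.4]
contact_force: [0.3, 0.4, -0.4]
grip_width: 0.703
gripper_force: 0.0
d tool now [0.1245 0.2513 0.1068] rot [-0.02  0.07  0.16] d in goal axes [0.1251 0.2509 0.107 ]
[([254.5, 150.3], [250, 147, 10, 8, 63])]
```

```bash
python3 drive.py '0.7 0.0125 0.025 0.001 0 0 0; 0.7 0.0125 0.025 0 0 0 0; 0.7 0.0125 0.025 0 0 0 0; 0.7 0.0125 0.025 0 0 0 0; 0.7 0.0125 0.025 0 0 0 0; 0.7 0.0125 0.025 0 0 0 0; 0.7 0.0125 0.025 0 0 0 0; 0.7 0.0125 0.025 0 0 0 0; 0.7 0.0125 0.025 0 0 0 0; 0.7 0.0125 0.025 0 0 0 0; 0.7 0 0 0.04 0 0 0; 0.7 0 0 0.04 0 0 0; 0.7 0 0 0.02 0 0 0; 0.7 0 0 0 0 0 0'; python3 -c "
from h import *
im=manip.snapshot('side')
cv2.imwrite('pics/side2.png',im[180:300,250:390].repeat(4,0).repeat(4,1))
go(np.array([.480,.179,.094]),194.4)"
```

```text
time: 6.6
ee_pos: [0.4782, 0.1777, 0.1632]
tool_rot: [-180.0, -0.2, -165.8]
contact_force: [-1.2, -0.5, 0.9]
grip_width: 0.699
gripper_force: 0.0
d tool now [-0.0011  0.0009  0.0708] rot [-0.01 -0.11 -0.12] d in goal axes [-0.0009  0.0008  0.0708]
```

View pics/side2.png

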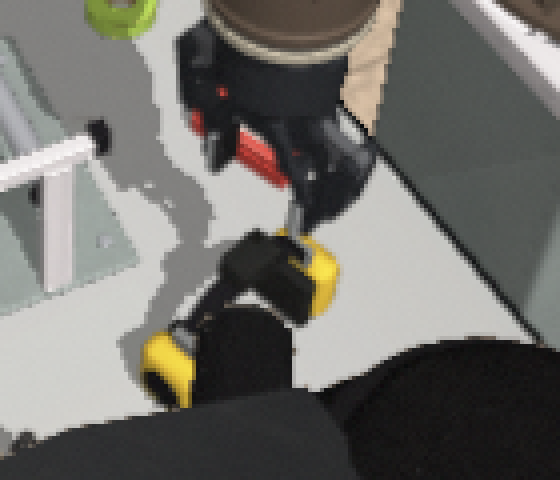

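The fingers straddle the yellow pad: tips at crop (215,160) and (305,215), pad at (262,258) below. Descend and grip.

```bash
python3 drive.py '0.7 0 0 0.03 0 0 0; 0.7 0 0 0.03 0 0 0; 0.7 0 0 0.01 0 0 0; 0 0 0 0 0 0 0; 0 0 0 0 0 0 0; 0 0 0 0 0 0 0; 0 0 0 0 0 0 0' 40; python3 drive.py '0 0 0 -0.02 0 0 0; 0 0 0 -0.035 0 0 0; 0 0 0 -0.035 0 0 0; 0 0 0 -0.035 0 0 0; 0 0 0 -0.035 0 0 0; 0 0 0 -0.035 0 0 0; 0 0 0 0 0 0 6; 0 0 0 0 0 0 6; 0 0 0 0 0 0 6.65; 0 0 0 0 0 0 0'; python3 -c "
from h import *
go(R2W([0,.045,.29]),180+TH)
im=manip.snapshot('side');cv2.imwrite('pics/side3.png',im[100:340,200:440].repeat(2,0).repeat(2,1))
print(blobs(im,(18,120,80),(32,255,255)),blobs(manip.snapshot('top'),(18,120,80),(32,255,255)))"
```

```text
time: 7.35
ee_pos: [0.4808, 0.1785, 0.0969]
tool_rot: [180.0, 0.2, -165.6]
contact_force: [-1.5, 2.7, 9.4]
grip_width: 0.269
gripper_force: 40.2
time: 8.35
ee_pos: [0.4797, 0.178, 0.2914]
tool_rot: [180.0, 0.1, 175.6]
contact_force: [0.2, -0.1, -1.2]
grip_width: 0.271
gripper_force: 39.9
d tool now [-0.0919 -0.1519  0.0014] rot [ 0.03  0.08 -0.12] d in goal axes [-0.0916 -0.1521  0.0014]
[([2.3, 75.9], [0, 61, 7, 28, 130]), ([342.5, 208.9], [335, 194, 14, 27, 189]), ([294.0, 223.9], [286, 210, 17, 28, 284])] [([186.6, 190.2], [183, 186, 9, 10, 52]), ([169.6, 234.5], [168, 231, 4, 8, 22])]
```

```bash
python3 drive.py '0 -0.013 -0.021 -0.001 0 0 0; 0 -0.013 -0.022 -0.001 0 0 0; 0 -0.013 -0.022 0 0 0 0; 0 -0.013 -0.022 0 0 0 0; 0 -0.013 -0.022 0 0 0 0; 0 -0.013 -0.022 0 0 0 0; 0 -0.014 -0.021 0 0 0 0; 0 0 0 0 0 0 0; 0 0 0 0 0 0 0'; python3 -c "
from h import *
go(R2W([0,.045,.122]),180+TH)
im=manip.snapshot('side');cv2.imwrite('pics/side4.png',im[100:280,140:380].repeat(3,0).repeat(3,1))
t=manip.snapshot('top')
print(blobs(im,(18,120,80),(32,255,255)),blobs(t,(18,120,80),(32,255,255)))"
```

```text
time: 9.35
ee_pos: [0.5601, 0.0193, 0.2922]
tool_rot: [180.0, -0.0, 175.8]
contact_force: [-0.8, -0.3, -1.4]
grip_width: 0.271
gripper_force: 40.0
d tool now [3.000e-04 1.000e-04 1.702e-01] rot [ 0.01 -0.02  0.08] d in goal axes [3.000e-04 1.000e-04 1.702e-01]
[([2.2, 75.8], [0, 61, 7, 28, 131]), ([278.5, 177.2], [273, 163, 11, 26, 187]), ([231.9, 191.1], [224, 178, 16, 26, 254])] [([234.4, 204.4], [226, 199, 18, 10, 136])]
```

View pics/side4.png

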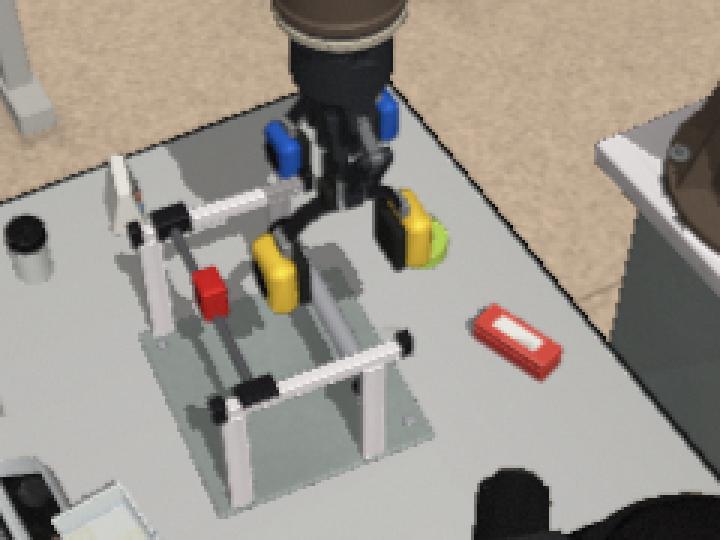

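The yellow pair is held level above the rail, and the lock bar is open with its red grip at crop (210,293). Lowering.

```bash
python3 drive.py '0 0 0 0.025 0 0 0; 0 0 0 0.025 0 0 0; 0 0 0 0.025 0 0 0; 0 0 0 0.025 0 0 0; 0 0 0 0.025 0 0 0; 0 0 0 0.02 0 0 0; 0 0 0 0.015 0 0 0; 0 0 0 0.006 0 0 0; 0 0 0 0 0 0 0'; python3 drive.py '0 0 0 0.002 0 0 0; 0 0 0 0.002 0 0 0; 0 0 0 0 0 0 0'
```

```text
time: 10.35
ee_pos: [0.5597, 0.0202, 0.1259]
tool_rot: [-180.0, -0.1, 175.8]
contact_force: [0.2, -0.8, -1.2]
grip_width: 0.273
gripper_force: 39.9
time: 10.65
ee_pos: [0.5605, 0.0197, 0.1227]
tool_rot: [180.0, 0.0, 175.8]
contact_force: [0.2, 0.0, -1.7]
grip_width: 0.27
gripper_force: 39.9
```

```bash
python3 drive.py '0 0 0 0.002 0 0 0; 0 0 0 0.001 0 0 0; 0 0 0 0 0 0 0'
```

```text
time: 10.95
ee_pos: [0.5608, 0.0197, 0.1212]
tool_rot: [180.0, 0.1, 175.8]
contact_force: [-8.6, 1.7, 30.3]
grip_width: 0.273
gripper_force: 44.2
```

```bash
python3 drive.py '0 0 0 -0.001 0 0 0; 0.45 0 0 0 0 0 0; 0.45 0 0 0 0 0 0; 0.45 0 0 0 0 0 0; 0.45 0 0 0 0 0 0'; python3 drive.py '0.45 0 0 -0.01 0 0 0; 0.45 0 0 -0.02 0 0 0; 0.45 0 0 -0.03 0 0 0; 0.45 0 0 -0.03 0 0 0; 0.45 0 0 -0.03 0 0 0; 0.45 0 0 -0.02 0 0 0; 0.45 0 0 -0.02 0 0 0; 0.45 0 0 0 0 0 0'; python3 -c "
from h import *
go(np.array([.409,-.2845,.28]),181.7)
im=manip.snapshot('side');cv2.imwrite('pics/side5.png',im[100:280,140:380].repeat(3,0).repeat(3,1))
print(blobs(im,(18,120,80),(32,255,255)))"
```

```text
time: 11.45
ee_pos: [0.5602, 0.0196, 0.1202]
tool_rot: [-180.0, -0.0, 175.8]
contact_force: [-0.2, 0.8, -0.7]
grip_width: 0.448
gripper_force: 0.0
time: 12.25
ee_pos: [0.5616, 0.0196, 0.2837]
tool_rot: [180.0, 0.3, 175.8]
contact_force: [0.4, 0.4, 0.7]
grip_width: 0.451
gripper_force: 0.0
d tool now [ 0.1297 -0.3145  0.003 ] rot [-0.    0.27 -5.93] d in goal axes [ 0.1615 -0.2994  0.0037]
[([2.3, 75.8], [0, 61, 7, 28, 131]), ([276.8, 217.8], [272, 205, 9, 23, 112]), ([231.2, 222.8], [228, 220, 7, 7, 37]), ([236.4, 237.2], [232, 232, 10, 11, 86])]
```

View pics/side5.png

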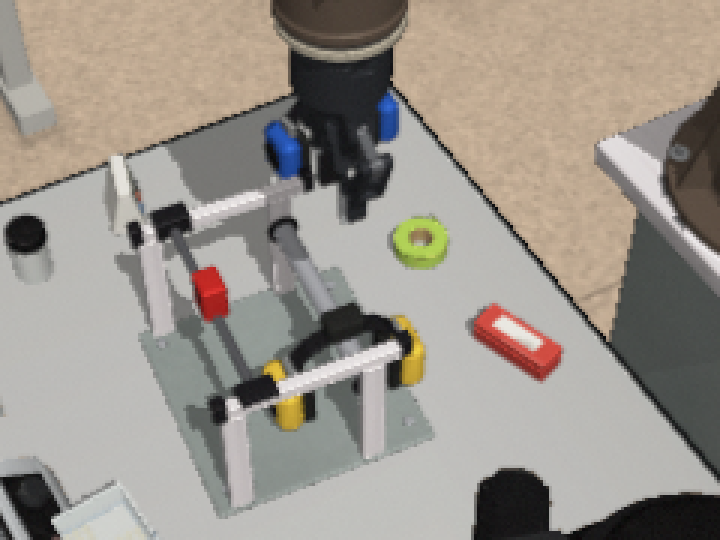

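The yellow pair hangs on the rail: pad at crop (343,320), one cup either side, level. Now the blue pair.

```bash
python3 drive.py '0.7 0 0 0 0 0 -5.9; 0.7 0.015 -0.027 0 0 0 0; 0.7 0.015 -0.027 0 0 0 0; 0.7 0.015 -0.027 0 0 0 0; 0.7 0.015 -0.027 0 0 0 0; 0.7 0.015 -0.027 0 0 0 0; 0.7 0.015 -0.027 0 0 0 0; 0.7 0.015 -0.027 0 0 0 0; 0.7 0.015 -0.027 0 0 0 0; 0.7 0.015 -0.027 0 0 0 0; 0.7 0.014 -0.027 0 0 0 0; 0.7 0.013 -0.029 0 0 0 0; 0.7 0 0 0.04 0 0 0; 0.7 0 0 0.04 0 0 0; 0.7 0 0 0.04 0 0 0; 0.7 0 0 0 0 0 0'; python3 -c "
from h import *
go(np.array([.409,-.2845,.094]),181.7)
im=manip.snapshot('side');cv2.imwrite('pics/side6.png',im[60:200,180:340].repeat(4,0).repeat(4,1))"
```

```text
time: 13.9
ee_pos: [0.4041, -0.2818, 0.1561]
tool_rot: [179.7, -0.4, -178.3]
contact_force: [-0.3, -0.3, 1.6]
grip_width: 0.703
gripper_force: 0.0
d tool now [-0.0052 -0.0032  0.062 ] rot [ 0.32 -0.38 -0.04] d in goal axes [-0.0048 -0.0028  0.0621]
```

View pics/side6.png

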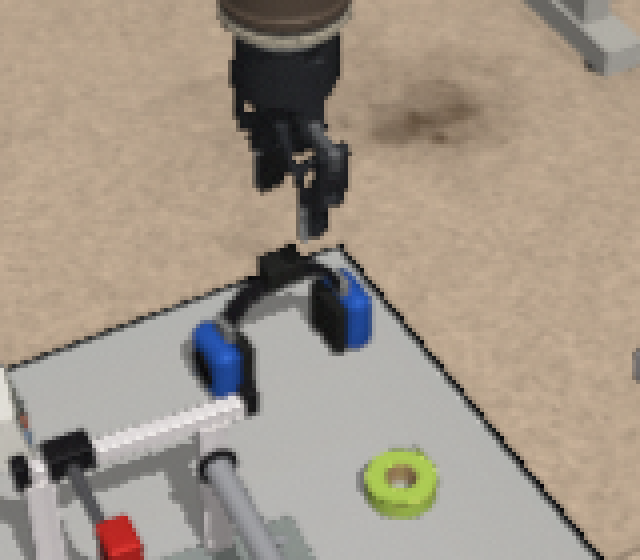

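The fingers, with tips at crop (265,185) and (312,235), straddle the blue pad at (290,262). Descend and grip.

```bash
python3 drive.py '0.7 -0.004 -0.003 0.01 0 0 0; 0.7 0 0 0.025 0 0 0; 0.7 0 0 0.025 0 0 0; 0 0 0 0 0 0 0; 0 0 0 0 0 0 0; 0 0 0 0 0 0 0; 0 0 0 0 0 0 0' 40; python3 drive.py '0 0 0 -0.02 0 0 0; 0 0 0 -0.035 0 0 0; 0 0 0 -0.035 0 0 0; 0 0 0 -0.035 0 0 0; 0 0 0 -0.035 0 0 0; 0 0 0 -0.04 0 0 0; 0 0 0 0 0 0 6; 0 0 0 0 0 0 0; 0 0 0 0 0 0 0'; python3 -c "
from h import *
go(R2W([0,-.045,.30]),180+TH)"
```

```text
time: 14.65
ee_pos: [0.4121, -0.2876, 0.102]
tool_rot: [-179.9, 0.1, -178.3]
contact_force: [-1.0, 0.5, 10.9]
grip_width: 0.267
gripper_force: 40.8
time: 15.55
ee_pos: [0.4108, -0.2866, 0.3004]
tool_rot: [180.0, -0.0, 175.8]
contact_force: [0.2, 0.2, -1.8]
grip_width: 0.268
gripper_force: 39.9
d tool now [-0.1262  0.2261  0.0004] rot [ 0.   -0.    0.08] d in goal axes [-0.1259  0.2263  0.0004]
```

```bash
python3 drive.py '0 -0.013 0.022 0 0 0 0; 0 -0.013 0.023 0 0 0 0; 0 -0.013 0.023 0 0 0 0; 0 -0.013 0.023 0 0 0 0; 0 -0.013 0.023 0 0 0 0; 0 -0.013 0.023 0 0 0 0; 0 -0.013 0.023 0 0 0 0; 0 -0.013 0.023 0 0 0 0; 0 -0.013 0.022 0 0 0 0; 0 -0.011 0.021 0 0 0 0; 0 0 0 0 0 0 0; 0 0 0 0 0 0 0'; python3 -c "
from h import *
go(R2W([.002,-.045,.127]),180+TH)
im=manip.snapshot('side');cv2.imwrite('pics/side7.png',im[100:280,140:380].repeat(3,0).repeat(3,1))"
```

```text
time: 16.75
ee_pos: [0.5553, -0.0708, 0.2994]
tool_rot: [-180.0, -0.1, 175.8]
contact_force: [-1.0, -0.3, -1.7]
grip_width: 0.264
gripper_force: 40.0
d tool now [-0.0002  0.0004  0.1724] rot [-0.   -0.11  0.09] d in goal axes [1.000e-04 4.000e-04 1.724e-01]
```

View pics/side7.png

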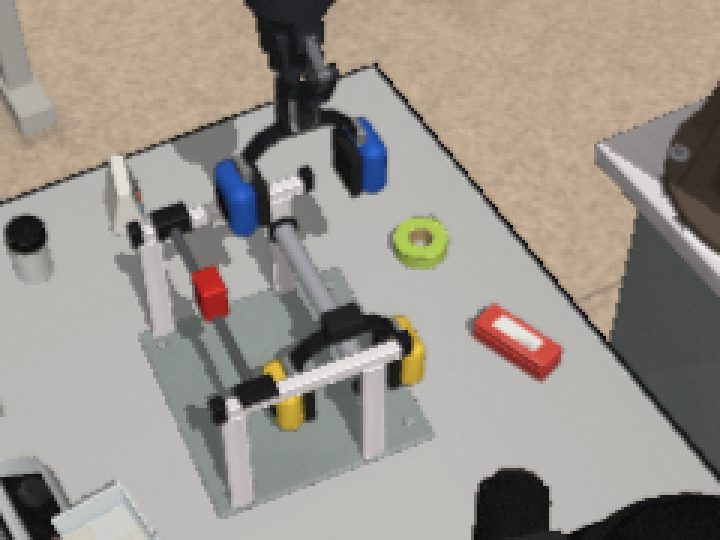

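The blue pair is level above its place and the yellow pair hangs undisturbed. Lowering.

```bash
python3 drive.py '0 0 0 0.025 0 0 0; 0 0 0 0.025 0 0 0; 0 0 0 0.025 0 0 0; 0 0 0 0.025 0 0 0; 0 0 0 0.025 0 0 0; 0 0 0 0.02 0 0 0; 0 0 0 0.015 0 0 0; 0 0 0 0.008 0 0 0; 0 0 0 0 0 0 0; 0 0 0 0.002 0 0 0; 0 0 0 0 0 0 0'; python3 drive.py '0 0 0 0.002 0 0 0; 0 0 0 0 0 0 0'
```

```text
time: 17.9
ee_pos: [0.5562, -0.0714, 0.1309]
tool_rot: [-180.0, 0.1, 175.7]
contact_force: [0.4, -0.4, -1.3]
grip_width: 0.264
gripper_force: 40.0
time: 18.1
ee_pos: [0.5559, -0.0712, 0.1286]
tool_rot: [-180.0, 0.0, 175.7]
contact_force: [-0.1, -0.6, -0.9]
grip_width: 0.267
gripper_force: 40.0
```

```bash
python3 drive.py '0 0 0 0.002 0 0 0; 0 0 0 0 0 0 0'; python3 drive.py '0 0 0 0.001 0 0 0; 0 0 0 0 0 0 0'
```

```text
time: 18.3
ee_pos: [0.5561, -0.0712, 0.1269]
tool_rot: [-180.0, 0.0, 175.7]
contact_force: [-2.0, 1.3, 7.9]
grip_width: 0.264
gripper_force: 41.2
time: 18.5
ee_pos: [0.5563, -0.0712, 0.1267]
tool_rot: [-180.0, 0.1, 175.7]
contact_force: [-6.3, 1.8, 23.5]
grip_width: 0.264
gripper_force: 43.1
```

Resting on the rail. Release, rise, check.

```bash
python3 drive.py '0 0 0 -0.001 0 0 0; 0.45 0 0 0 0 0 0; 0.45 0 0 0 0 0 0; 0.45 0 0 0 0 0 0; 0.45 0 0 0 0 0 0; 0.45 0 0 -0.01 0 0 0; 0.45 0 0 -0.02 0 0 0; 0.45 0 0 -0.03 0 0 0; 0.45 0 0 -0.03 0 0 0; 0.45 0 0 -0.03 0 0 0; 0.45 0 0 -0.02 0 0 0; 0.6 0 0 0 0 0 0'; python3 -c "
from h import *
go(R2W([.105,0,.265]),180+TH)
im=manip.snapshot('side');cv2.imwrite('pics/side8.png',im[100:280,140:380].repeat(3,0).repeat(3,1))"
```

```text
time: 19.7
ee_pos: [0.5573, -0.0714, 0.2699]
tool_rot: [-180.0, 0.3, 175.7]
contact_force: [0.4, 0.9, -0.3]
grip_width: 0.595
gripper_force: 0.0
d tool now [-0.1007  0.0459  0.0054] rot [-0.03  0.3  -0.08] d in goal axes [-0.1008  0.0458  0.0049]
```

View pics/side8.png

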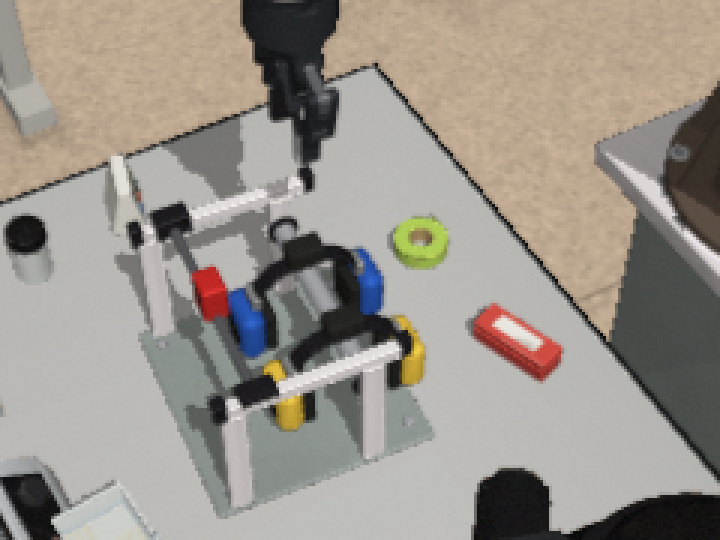

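Both pairs hang side by side, pads at crop (303,250) and (343,320). Now go over the grip, grasp it and pull forward.

```bash
python3 drive.py '0.65 -0.02 0.009 0 0 0 0; 0.65 -0.02 0.009 0 0 0 0; 0.65 -0.02 0.009 0 0 0 0; 0.65 -0.02 0.009 0 0 0 0; 0.65 -0.02 0.009 0 0 0 0; 0.65 0 0 0.03 0 0 0; 0.65 0 0 0.03 0 0 0; 0.65 0 0 0.03 0 0 0; 0.65 0 0 0.013 0 0 0; 0 0 0 0 0 0 0; 0 0 0 0 0 0 0; 0 0 0 0 0 0 0; 0 0 0 0 0 0 0' 30; python3 -c "
from h import *
print(W2R(manip.get_state()['ee_pos']))"
```

```text
time: 21.05
ee_pos: [0.6589, -0.0331, 0.1639]
tool_rot: [180.0, -0.0, 175.7]
contact_force: [1.6, 6.0, -15.0]
grip_width: 0.347
gripper_force: 34.8
[ 1.02669869e-01 -1.08309945e-04  1.63851260e-01]
```

```bash
python3 drive.py '0 0.015 0 0 0 0 0; 0 0.02 0 0 0 0 0; 0 0.02 0 0 0 0 0; 0 0.02 0 0 0 0 0; 0 0.017 0 0 0 0 0; 0 0.008 0 0 0 0 0; 0 0 0 0 0 0 0; 0 0 0 0 0 0 0'; python3 drive.py '0 0.004 0 0 0 0 0; 0 0.002 0 0 0 0 0; 0 0 0 0 0 0 0; 0 0 0 0 0 0 0';  python3 -c "
from h import *
print(W2R(manip.get_state()['ee_pos']))"
```

```text
time: 21.85
ee_pos: [0.5584, -0.0253, 0.1638]
tool_rot: [179.9, -0.1, 175.7]
contact_force: [-1.3, 8.6, -15.4]
grip_width: 0.344
gripper_force: 34.6
time: 22.25
ee_pos: [0.5543, -0.025, 0.1639]
tool_rot: [179.9, 0.1, 175.7]
contact_force: [8.4, 9.7, -23.8]
grip_width: 0.345
gripper_force: 33.6
[-0.00227349  0.00024034  0.16389124]
```

```bash
python3 drive.py '0 0.003 0 0 0 0 0; 0 0 0 0 0 0 0; 0 0 0 0 0 0 0'; python3 drive.py '0 -0.003 0 0 0 0 0; 0.65 0 0 0 0 0 0; 0.65 0 0 0 0 0 0; 0.65 0 0 0 0 0 0; 0.65 0 0 -0.03 0 0 0; 0.65 0 0 -0.03 0 0 0; 0.65 0 0 -0.03 0 0 0; 0.65 0 0 -0.03 0 0 0; 0.65 0.03 0 -0.02 0 0 0; 0.65 0.03 0 -0.02 0 0 0; 0.65 0.03 0 0 0 0 0; 0.65 0 0 0 0 0 0'; python3 -c "
from h import *
im=manip.snapshot('side');t=manip.snapshot('top')
g=[b[0] for b in blobs(im,(0,150,80),(8,255,255))],[b[0] for b in blobs(t,(0,150,80),(8,255,255))];print(g)
print(W2R(tri(min(g[1],key=lambda p:abs(p[0]-253)),g[0][0])[0]))
cv2.imwrite('pics/side9.png',im[100:280,140:380].repeat(3,0).repeat(3,1))"
```

```text
time: 22.55
ee_pos: [0.5535, -0.025, 0.1644]
tool_rot: [179.9, 0.4, 175.6]
contact_force: [19.7, 10.4, -29.6]
grip_width: 0.348
gripper_force: 32.4
time: 23.75
ee_pos: [0.4606, -0.0189, 0.3244]
tool_rot: [-180.0, 0.0, 175.7]
contact_force: [-0.4, -0.3, -0.6]
grip_width: 0.649
gripper_force: 0.0
([[247.5, 184.7], [311.9, 214.9]], [[233.1, 245.6]])
[-0.09291384  0.01674025  0.14903539]
```

View pics/side9.png

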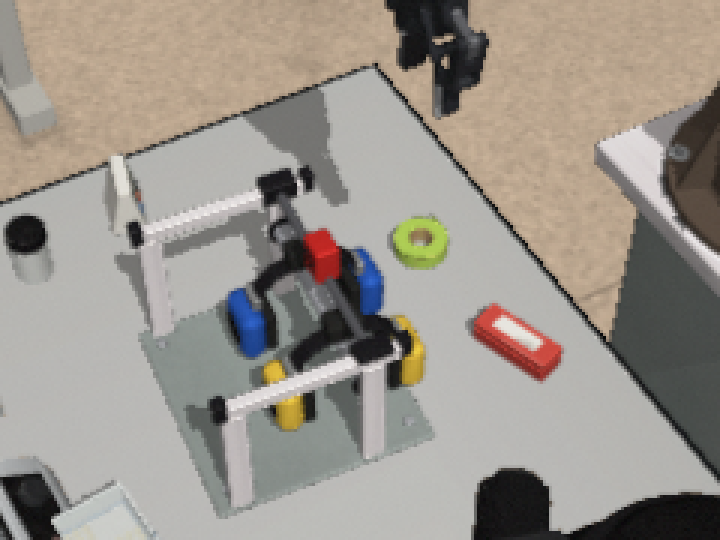

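Both pairs hang under the lock bar, with the red grip at crop (322,255) straight above the rail, and the arm is clear. The TCP moved 105 mm with the grip held, up to a firm stop, so the bar is at its front stop.

```bash
python3 -c "
from workcell import manip
print(manip.close_job())"
```

```text
the job is handed in; nothing more can be done
None
```

I handed in the job at about 24 s: both pairs hang on the rail by their crown pads under the lock bar, which was pulled to a firm front stop. The last picture shows the arm clear and the slide box and tape roll in place. The bottle was outside that crop and I did not check it again, and the hand-in returned no verdict.

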